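# Press a proud stopper home in the shuttle press

### The arm

A 6-joint arm with a two-finger parallel gripper is mounted at the origin on a cart in front of the work surface, level with it; the furniture and walls round the work are solid. World frame = base frame: x ahead of the robot, y to its left, z up, the work surface at z = 0. Lengths are in mm, angles in rad, forces in N, time in s.
With the tool pointing down it reaches from about 350 to 725 mm from the base axis. Payload 6 kg.
Tool frame: the origin (TCP) lies on the centre line of the jaws, within the pads' length; the fingertips stand r.nose_length ahead of it and the grasp point (between the pads) lies 11 mm behind it (r.nose_length is the distance from the TCP to the fingertips, in mm); z points along the fingers, y is the direction in which the jaws open and shut (so a half turn about z gives the same grasp; the last joint's range is limited). The gripper opens to 85 mm and grips with 20 to 120 N. Pads are 22 mm wide; open, the fingers measure 114 mm over their backs; the gripper's body (76 mm by 85 mm) begins 54 mm behind the grasp point. The pads swing forward as they close: fully open they stand 13 mm farther back than shut.
Start: joints at [-0.978, 0.04, 0.085, 0, -1.615, -0.334], TCP at [153.563, -579.994, 239.261] pointing down, gripper open.
Joint ranges: [-2.56, 2.56], [-1.29, 2.01], [-1.08, 1.49], [-3.29, 1.98], [-2.81, -0.18], [-2.99, 2.99]. Speed limits (rad/s): [2.57, 2.57, 3.01, 3.14, 3.14, 3.14].

### API

Orientations are given as [roll, pitch, yaw] about the fixed x, y, z axes, in that order (R = Rz(yaw) Ry(pitch) Rx(roll)).
In Python, from cell import r gives the robot as it stands.
- The arm moves only by the shell command python3 -m creep 'ROWS' [FORCE]. ROWS is a JSON object of lists of equal length, an entry for each row: "travel": the shift along the tool's x, y, z in cm, a list of three; "twist": the turn, a rotation vector about the tool's x, y, z in rad, a list of three; "gripper": the finger opening in cm, from 0 to 8.54. A call has 1 to 20 rows; each row shifts and turns the commanded pose from where the row before left it, along the tool's axes as they then stand; what a row does not reach is not made up. A row lasts 1/8 s, in which the tool goes at most 62.5 mm and 10.7 degrees, less where a joint would pass 70% of its speed; a pose out of reach is approached as far as the arm can. A call with a gripper value outside its range is refused whole. The fingers move at their own pace and stop on an object; FORCE is the grip in N (left out, the last holds). Time passes only in rows, so rows that do not move let the fingers close. It gives the time, the measured TCP pose, the force and the opening at its end, in the units of the state.
- r.observe(): the state, without advancing time (a new reading comes with each control period).
- r.snapshot(name): name is "scene" or "top" or "wrist"; returns (picture, depth): 400x640x3 uint8, red, green, blue; 400x640 float32, mm along the optical axis (not along the pixel's ray), 0 where there is no reading.
- r.camera_info(name): a dict with "mtx" (3x3 intrinsics, pixels), "distortion" ([k1, k2, p1, p2, k3] as OpenCV has them; the pictures are not rectified), "rvec" (rotation vector, rad) and "tvec" (3), from world to camera coordinates, as OpenCV has them; the wrist camera has in their place "tool_from_camera" (4x4, takes a point from camera to tool coordinates, whose origin is the TCP and whose axes are the flange's). Camera axes: x right, y down, z forward; pixel columns grow to the right and rows downward; lengths in mm; the calibration is good to about 2 mm. A picture is of the moment at which its call begins: read the wrist's pose just before it. camera_info takes no time and is no camera call.
- r.finish_job(): hands the job in, once; it reports no verdict.
Trained networks look in the newest picture that a camera, given by its name, has taken for a name from the list of things; names that differ only in an ending like _2 or _b are one class to them, and where a whole thing is asked for, a point or a joint stands for the part that bears it (a point fixed in the world has none). Each returns a list of dicts, best first, with "confidence" (0 to 1); they miss things now and then, are a little off and sometimes report something else, mostly with a low value. They report only what shows in the picture. A call takes as long as a camera call. They do not tell look-alikes from the thing itself.
- r.cut_out(target, camera): "pixels" (400x640 bool, what is visible of it) and "location" ([column, row] in pixels, amid what is visible of it).
- r.pinpoint(target, camera): "location" ([column, row] in pixels: a listed point, or the origin of a listed thing).
The state is a dict: "clock": time; "joints": joint angles; "dq": joint speeds; "tau": joint torques, N m; "eef_pos": TCP position; "tcp_rot": TCP orientation; "contact_force": force on the tool from outside, world axes, zero at the start; "torque": the same for the moment, N m; "grip_width": finger opening in mm.
Only numpy, scipy, OpenCV 4.12 (cv2) and the standard library are available. Lean on these libraries where they do the work, as an engineer would, in place of code of your own. Each camera call takes 0.05 s, during which the arm holds its last target. There are 200 camera calls.

### The job

One of the small amber bottles standing close together on the bench has its white stopper sticking up. Stand that bottle in the square nest of the press's shuttle and let go, slide the shuttle fully in under the ram, press the ram's black head right down to its stop so that the stopper goes fully in, let the ram spring back, and draw the shuttle fully out again by its post with the bottle still standing in it. Then stand the bottle upright on a free place of the metal tray and leave it there; do not push the stopper in any other way, and leave the other bottles upright where they are.

Things in the scene. Friction and masses are not known exactly. Their poses are not given: they have to be found in the camera images.
- bottle: The bottle to be done: amber, round, 29 mm across (from 3 to 38 mm above its base; the neck above is narrower), 59 mm high to its rim, about 60 g. Origin: centre of its underside, z up. Two bottles stand close on opposite sides (centres about 47 mm away), a third 65 mm away square to those two: fingers opened no wider than 60 mm fit along the line through the third.
- stopper_top (a point): Centre of the top of that bottle's white stopper (flange 21 mm wide): 71 mm above the bottle's underside while it sticks up, 63 mm when fully in (as on the other stoppered bottles).
- stopper (a joint): How far the stopper has been pushed into the bottle, m: 0 sticking up, 0.008 flange on the rim. It slides stiffly (about 4 N) and stays where it is left. The ram at its stop leaves it at about 0.007 or more.
- press: Grey stopper press, fixed. Origin: on the bench under the middle of its base plate (x -130 to 130, y -40 to 40, 10 mm thick). Its x axis is the shuttle's line: -x, toward the robot, is outward (drawn out). The ram's axis is upright at x 65, y 0 mm, in a grey boss and arm (38 mm wide, x from 46 mm on, 116 to 152 mm above the bench) on a column behind it (x 95 to 129, y -28 to 28 mm, 152 mm high).
- nest (a point): Centre of the nest's floor on the aluminium shuttle, 22 mm above the bench; its axes are those of the press. The nest's floor is 36 mm square; four thin lips round it flare outward as a lead-in, to 47 mm square at their top, 10 mm above the floor. Drawn out, it lies at x -25 mm in the press frame; fully in, at x 65 mm, right under the ram.
- shuttle_post (a point): Top centre of the shuttle's upright steel post, 14 mm in diameter, to be gripped from above; 84 mm above the bench, 62 mm above the shuttle's plate, 90 mm from the nest's centre along the press's -x. It moves with the shuttle.
- shuttle (a joint): Shuttle position, m: 0 drawn out, 0.09 fully in at its stop under the ram (moving along the press's +x). Friction about 2 N; it stays where it is left.
- ram_head (a point): Centre of the flat top of the ram's round black head (44 mm across), 187 mm above the bench at rest, 170.5 mm at its stop. It is pressed straight down.
- ram (a joint): How far the ram is pressed, m: 0 at rest, 0.0165 at its stop. The spring takes 3 N at first and 11 N at the stop, the stopper adds about 4 N; it springs back when released. The ram's foot stands 102 mm above the bench at rest; the bottle in the nest with its stopper up reaches 93 mm.
- tray: Flat aluminium tray, fixed: 130 mm square, rim 14 mm high, walls and floor 3 mm thick. Origin: on the bench under its centre. Two finished bottles stand in it; one of them in its far left (+x +y) part, which may face a big fixed block of black-capped bottles 60 mm high some 10 mm off the tray; a place for a third is left clear.
- near_1: Stoppered bottle next to the bottle to be done, 29 mm across, 63 mm high, stopper fully in. Origin: centre of its underside.
- near_2: Bottle with black screw cap next to the bottle to be done, 29 mm across, 60 mm high. Origin: centre of its underside.
- near_3: Stoppered bottle near the bottle to be done (the third one, about 65 mm away), 29 mm across, 63 mm high, stopper fully in. Origin: centre of its underside.
- done_1: Finished bottle in the tray, 29 mm across, 63 mm high. Origin: centre of its underside.
- done_2: Finished bottle in the tray, 29 mm across, 63 mm high. Origin: centre of its underside.
Things that resemble listed ones, but are neither listed nor needed, are in the scene too. Leave any turquoise or yellow look-alike of the bottle alone.

How it is judged (in metres and radians):
On the way, in this order (a step that is already met when the one before it is completed fails the run):
1. the bottle stands upright in the nest, released, its stopper still up (horizontal distance between bottle and nest below 0.01 m and z of bottle in the frame of nest between -0.004 and 0.004 m and angle between bottle's own z axis and vertical below 0.12 rad and contact force between bottle and the fingers below 0.1 N and value of joint stopper below 0.002 m), for 0.1 s.
2. the shuttle is fully in with the bottle in its nest under the ram, ram still up and stopper still up (horizontal distance between bottle and nest below 0.01 m and z of bottle in the frame of nest between -0.004 and 0.004 m and angle between bottle's own z axis and vertical below 0.12 rad and value of joint shuttle above 0.086 m and value of joint ram below 0.004 m and value of joint stopper below 0.002 m), for 0.1 s.
3. the ram is pressed to its stop and the stopper is in (horizontal distance between bottle and nest below 0.01 m and z of bottle in the frame of nest between -0.004 and 0.004 m and angle between bottle's own z axis and vertical below 0.12 rad and value of joint shuttle above 0.085 m and value of joint ram above 0.0145 m and value of joint stopper above 0.0055 m), for 0.1 s.
4. the ram is back up and the shuttle drawn out with the bottle standing in it (horizontal distance between bottle and nest below 0.01 m and z of bottle in the frame of nest between -0.004 and 0.004 m and angle between bottle's own z axis and vertical below 0.12 rad and value of joint shuttle below 0.015 m and value of joint ram below 0.003 m and value of joint stopper above 0.0055 m), for 0.1 s.
At the end, for the whole second after the job is handed in: The bottle stands upright (within 0.1 rad), at rest and released on the floor of the tray (its centre within 55 mm of the tray's centre in the tray's x and y), its stopper pushed in by more than 5.5 mm; the ram is up (within 3 mm) and the shuttle drawn out (within 25 mm) (x of bottle in the frame of tray between -0.055 and 0.055 m and y of bottle in the frame of tray between -0.055 and 0.055 m and z of bottle in the frame of tray between 0 and 0.007 m and angle between bottle's own z axis and vertical below 0.1 rad and linear speed of bottle below 0.02 m/s and value of joint stopper above 0.0055 m and value of joint ram below 0.003 m and value of joint shuttle below 0.025 m and contact force between bottle and the fingers below 0.1 N); the robot touches nothing.
It fails at once if another bottle is pushed more than 20 mm from its place or tipped (distance of any of near_1, near_2, near_3, done_1, done_2 from where it was at the start of the episode above 0.02 m or angle between any of near_1, near_2, near_3, done_1, done_2's own z axis and vertical above 0.35 rad).
It fails at once if the bottle is tipped over (angle between bottle's own z axis and vertical above 0.6 rad).
It also fails if it takes over 72 s, if anything falls off the work surface, if the arm or the gripper's body presses on something with over 40 N, if the wrist force passes 120 N, or if a joint passes its speed limit or range.

## Working session

There is one attempt and no reset: what is moved stays moved. The work goes in short steps, Python scripts to look and compute and a shell command to move; the robot and the scene stay as the last step left them, time stands still between calls to the robot, and variables do not carry over. Pictures are saved under pics/ and viewed, about 8 in all and at most 12, crops included, and the job is handed in when it is done.

```bash
ls; mkdir -p pics; python3 - <<'E'
from cell import r
import cv2, numpy as np
print(r.observe(), r.nose_length)
for n in ("scene","top"):
    p,d=r.snapshot(n); cv2.imwrite(f"pics/{n}0.png",p[...,::-1])
    i=r.camera_info(n); R=cv2.Rodrigues(np.array(i["rvec"],float))[0]
    print(n, -R.T@np.array(i["tvec"]).ravel(), R[2], i["mtx"])
    for t in ("bottle","stopper_top","press","nest","shuttle_post","ram_head","tray","near_1","near_2","done_1"):
        try: print(t,[(round(o["confidence"],2),np.round(o["location"]).tolist()) for o in r.pinpoint(t,n)][:8])
        except Exception as e: print(t,e)
print(r.camera_info("wrist"))
E
```

```text
pics
{'clock': 0.0, 'joints': array([-9.78287319e-01,  4.08121839e-02,  8.37730853e-02, -4.63740916e-04,
       -1.61550522e+00, -3.33690909e-01]), 'dq': array([ 0.0013086 , -0.0016677 , -0.00149434, -0.00132941, -0.00013174,
       -0.00166957]), 'tau': array([-4.88272381e-04, -3.68203354e+01,  3.47426999e+01,  6.93225726e+00,
       -5.32450969e-03,  4.93668722e-06]), 'eef_pos': array([ 153.55033577, -579.68110418,  238.2578705 ]), 'tcp_rot': array([ 3.13978933e+00, -1.34766042e-04, -2.88275411e+00]), 'contact_force': array([ 0.01300454, -0.00269864,  0.17649373]), 'torque': array([-0.04730256, -0.02057453,  0.01949035]), 'grip_width': 85.20981493624056} 8.0
scene [-193.75011994 -467.39792364  521.37734983] [ 0.81820645  0.38022108 -0.43124254] [[401.28046771   0.         321.60876388]
 [  0.         401.28046771 204.94593092]
 [  0.           0.           1.        ]]
bottle [(0.81, [310.0, 277.0]), (0.67, [345.0, 254.0]), (0.63, [424.0, 295.0])]
stopper_top [(0.49, [430.0, 266.0]), (0.45, [310.0, 247.0]), (0.42, [348.0, 229.0])]
press [(0.8, [390.0, 270.0])]
nest [(0.75, [386.0, 
[... 1069 characters left out ...]
202.0])]
done_1 [(0.7, [260.0, 232.0]), (0.58, [236.0, 199.0]), (0.46, [380.0, 188.0])]
{'mtx': array([[277.7668469 ,   0.        , 319.09273932],
       [  0.        , 277.7668469 , 199.34113487],
       [  0.        ,   0.        ,   1.        ]]), 'distortion': array([-0.03260469,  0.        ,  0.        ,  0.        ,  0.        ]), 'tool_from_camera': array([[-9.58865842e-04, -9.54686722e-01, -2.97611062e-01,
         7.65274801e+01],
       [ 9.99998963e-01, -1.23520128e-03,  7.40447646e-04,
         4.63562059e-01],
       [-1.07450510e-03, -2.97610043e-01,  9.54686916e-01,
        -1.33998694e+02],
       [ 0.00000000e+00,  0.00000000e+00,  0.00000000e+00,
         1.00000000e+00]])}
```

```bash
cat > h.py <<'E'
import cv2, numpy as np
from scipy.spatial.transform import Rotation as Ro
from cell import r
def cam(n):
    """world->cam R,t plus intrinsics"""
    i=r.camera_info(n); K=np.array(i["mtx"]); D=np.array(i["distortion"],float)
    if n=="wrist":
        s=r.observe(); T=np.array(i["tool_from_camera"])
        Rt=Ro.from_euler("xyz",s["tcp_rot"]).as_matrix()
        Rc=Rt@T[:3,:3]; c=s["eef_pos"]+Rt@T[:3,3]
        return Rc.T,-Rc.T@c,K,D
    return cv2.Rodrigues(np.array(i["rvec"],float))[0],np.array(i["tvec"],float).ravel(),K,D
def onz(px,z,C):
    """pixel -> world point at height z"""
    R,t,K,D=C; u=cv2.undistortPoints(np.array([[px]],float),K,D).ravel()
    d=R.T@np.array([u[0],u[1],1]); c=-R.T@t
    return c+d*(z-c[2])/d[2]
def proj(P,C):
    R,t,K,D=C
    return cv2.projectPoints(np.array(P,float).reshape(-1,1,3),cv2.Rodrigues(R)[0],t,K,D)[0].reshape(-1,2)
E
python3 - <<'E'
from h import *
a=cv2.imread("pics/scene0.png")[150:330,180:480]; b=cv2.imread("pics/top0.png")[110:280,190:490]
cv2.imwrite("pics/v1.png",np.vstack([cv2.resize(a[20:180],(560,299)),cv2.resize(b[:160],(560,299))]))
C=cam("top")
for n,px,z in (("stA",(420,209),71),("stB",(338,175),71),("stC",(318,216),71),("nest",(379,201),22),("post",(387,232),84),("ram",(386,148),187),("press",(381,191),0),("tray",(250,218),0),("n",(337,215),0),("n",(301,226),0),("n",(330,245),0),("d",(260,232),3),("d",(236,199),3)):
    print(n,np.round(onz(px,z,C)[:2]))
C=cam("scene")
for n,px,z in (("bot",(310,277),0),("bot",(345,254),0),("bot",(424,295),0),("nest",(386,267),22),("post",(372,268),84),("ram",(401,182),187),("press",(390,270),0),("d",(246,268),3),("d",(239,245),3)): print(n,np.round(onz(px,z,C)[:2]))
E
```

```text
stA [ 491. -372.]
stB [ 568. -175.]
stC [ 468. -129.]
nest [ 513. -279.]
post [ 433. -292.]
ram [ 611. -275.]
press [ 541. -286.]
tray [465.  43.]
n [ 478. -176.]
n [448. -86.]
n [ 402. -160.]
d [430.  16.]
d [511.  80.]
bot [ 452. -136.]
bot [ 569. -172.]
bot [ 488. -377.]
nest [ 523. -286.]
post [ 420. -285.]
ram [ 612. -284.]
press [ 547. -289.]
d [422.  11.]
d [500.  84.]
```

View pics/v1.png

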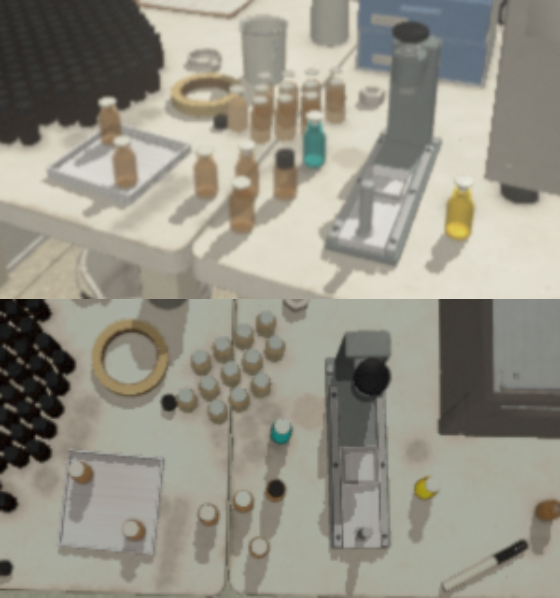

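The scene crop shows the target at the back of its group of four bottles at about (245,155), with its stopper up. Neighbours are the black-capped bottle to its right, a stoppered one to its left and one in front. The top view puts the target at about (318,216), the press at right and the tray at left. I'll go above the group for a closer look.

```bash
python3 -m creep '{"travel":[[0,0,0],[0,0,0],[0,0,0],[0,0,0],[0,0,0],[0,0,0],[0,0,0],[0,0,0],[0,0,0],[0,0,0]],"twist":[[0,0,-0.171],[0,0,-0.171],[0,0,-0.171],[0,0,-0.171],[0,0,-0.171],[0,0,-0.171],[0,0,-0.171],[0,0,-0.171],[0,0,-0.171],[0,0,-0.171]],"gripper":[8.5,8.5,8.5,8.5,8.5,8.5,8.5,8.5,8.5,8.5]}' 30
python3 -m creep '{"travel":[[-2.44,-3.81,0],[-2.44,-3.81,0],[-2.44,-3.81,0],[-2.44,-3.81,0],[-2.44,-3.81,0],[-2.44,-3.81,0],[-2.44,-3.81,0],[-2.44,-3.81,0],[-2.44,-3.81,0],[-2.44,-3.81,0],[-2.44,-3.81,0],[-2.44,-3.81,0],[0,0,0],[0,0,0]],"twist":[[0,0,0],[0,0,0],[0,0,0],[0,0,0],[0,0,0],[0,0,0],[0,0,0],[0,0,0],[0,0,0],[0,0,0],[0,0,0],[0,0,0],[0,0,0],[0,0,0]],"gripper":[6,6,6,6,6,6,6,6,6,6,6,6,6,6]}'
python3 - <<'E'
from h import *
C=cam("wrist"); p,d=r.snapshot("wrist"); cv2.imwrite("pics/w1.png",p[...,::-1])
for t,z in (("bottle",0),("stopper_top",71),("near_1",0),("done_1",3),("tray",0),("nest",22),("shuttle_post",84)):
    for o in r.pinpoint(t,"wrist"): print(t,round(o["confidence"],2),np.round(o["location"]),np.round(onz(o["location"],z,C)[:2]), "stop63",np.round(onz(o["location"],63,C)[:2]))
print(r.observe()["joints"])
E
```

```text
clock: 2.35
eef_pos: [153.6, -580.0, 239.3]
tcp_rot: [-3.142, 0.0, -1.167]
contact_force: [0.4, 0.7, -0.5]
grip_width: 85.1
clock: 4.1
eef_pos: [461.5, -133.0, 239.4]
tcp_rot: [3.141, -0.0, -1.172]
contact_force: [0.1, -0.2, 0.2]
grip_width: 59.9
bottle 0.94 [262. 106.] [ 561. -182.] stop63 [ 549. -185.]
bottle 0.74 [316. 168.] [ 466. -134.] stop63 [ 470. -146.]
stopper_top 0.82 [247. 107.] [ 562. -179.] stop63 [ 563. -179.]
stopper_top 0.63 [316. 183.] [ 465. -132.] stop63 [ 464. -130.]
near_1 0.9 [363. 170.] [ 406. -157.] stop63 [ 420. -165.]
near_1 0.71 [319. 136.] [ 479. -176.] stop63 [ 481. -181.]
near_1 0.67 [318. 203.] [444. -89.] stop63 [ 452. -108.]
done_1 0.83 [306. 265.] [424.   8.] stop63 [435. -26.]
tray 0.7 [272. 272.] [466.  42.] stop63 [470.   1.]
tray 0.46 [318. 179.] [ 458. -121.] stop63 [ 463. -135.]
nest 0.59 [324.  28.] [ 520. -289.] stop63 [ 517. -279.]
[ 1.40240273e-01 -2.83340179e-01 -2.10070453e-01 -8.27462163e-05
 -1.64383823e+00  2.56940060e-01]
```

View pics/w1.png

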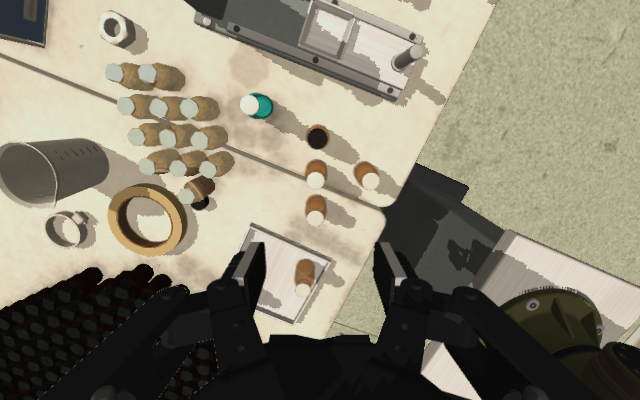

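The wrist view shows the target at (316,175), with black cap near_2 at (318,137), near_1 at (316,210) and near_3 at (368,177). That puts the bottle at about (464,-132.5) and the jaw axis matches the line to near_3.

```bash
python3 -m creep '{"travel":[[0.05,-0.25,4],[0,0,4],[0,0,4],[0,0,3.2],[0,0,2.5],[0,0,2.5],[0,0,1.44],[0,0,0],[0,0,0],[0,0,0],[0,0,0],[0,0,0],[0,0,0],[0,0,0],[0,0,0]],"twist":[[0,0,0],[0,0,0],[0,0,0],[0,0,0],[0,0,0],[0,0,0],[0,0,0],[0,0,0],[0,0,0],[0,0,0],[0,0,0],[0,0,0],[0,0,0],[0,0,0],[0,0,0]],"gripper":[5.8,5.8,5.8,5.8,5.8,5.8,5.8,5.8,5.8,2.4,2.4,2.4,2.4,2.4,2.4]}' 30
```

```text
clock: 6.38
eef_pos: [464.2, -132.4, 23.1]
tcp_rot: [-3.141, -0.0, -1.173]
contact_force: [-0.8, 0.6, 2.4]
grip_width: 28.4
```

```bash
python3 -m creep '{"travel":[[0,0,-1],[0,0,-3],[0,0,-4],[0,0,-4],[0,0,-4],[2,0,0],[2,0,0],[2,0.5,0],[0,0,0],[0,0,0]],"twist":[[0,0,0],[0,0,0],[0,0,0],[0,0,0],[0,0,0],[0,0,0],[0,0,0],[0,0,0],[0,0,0],[0,0,0]],"gripper":[2.4,2.4,2.4,2.4,2.4,2.4,2.4,2.4,2.4,2.4]}'
python3 - <<'E'
from h import *
C=cam("wrist"); p,d=r.snapshot("wrist"); cv2.imwrite("pics/w2.png",p[...,::-1])
for t,z in (("press",0),("nest",22),("shuttle_post",84),("ram_head",187),("tray",0),("done_1",3)):
    for o in r.pinpoint(t,"wrist"): print(t,round(o["confidence"],2),np.round(o["location"]),np.round(onz(o["location"],z,C),1)[:2])
E
```

```text
clock: 7.62
eef_pos: [482.5, -189.3, 182.9]
tcp_rot: [3.141, 0.0, -1.173]
contact_force: [-0.1, -0.2, -1.5]
grip_width: 28.1
press 0.71 [307.  77.] [ 537.4 -287.4]
nest 0.64 [323.  84.] [ 518.6 -285.9]
shuttle_post 0.68 [431. 118.] [ 426.3 -291. ]
done_1 0.62 [232. 344.] [505.4  80.3]
done_1 0.45 [302. 323.] [426.1   7. ]
```

View pics/w2.png

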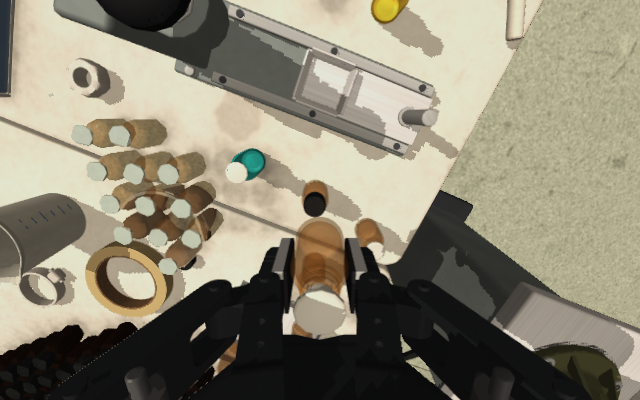

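The bottle is held upright. The press plate is fully in view: its outer end runs from (405,156) to (437,92), the nest is near (327,80) and the post top near (430,118). A zoom will give me the edges.

```bash
python3 - <<'E'
from h import *
a=cv2.imread("pics/w2.png")[30:165,270:450]
cv2.imwrite("pics/v3.png",cv2.resize(a,None,fx=4.4,fy=4.4,interpolation=cv2.INTER_CUBIC))
C=cam("wrist")
for n,px,z in (("nearL",(200,80),10),("corner y+",(405,156),10),("corner y-",(437,92),10),("farL",(240,12),10)): print(n,np.round(onz(px,z,C),1)[:2])
E
```

```text
nearL [ 637.8 -241.9]
corner y+ [ 406.2 -253.7]
corner y- [ 406.5 -326.3]
farL [ 619.1 -316.4]
```

View pics/v3.png

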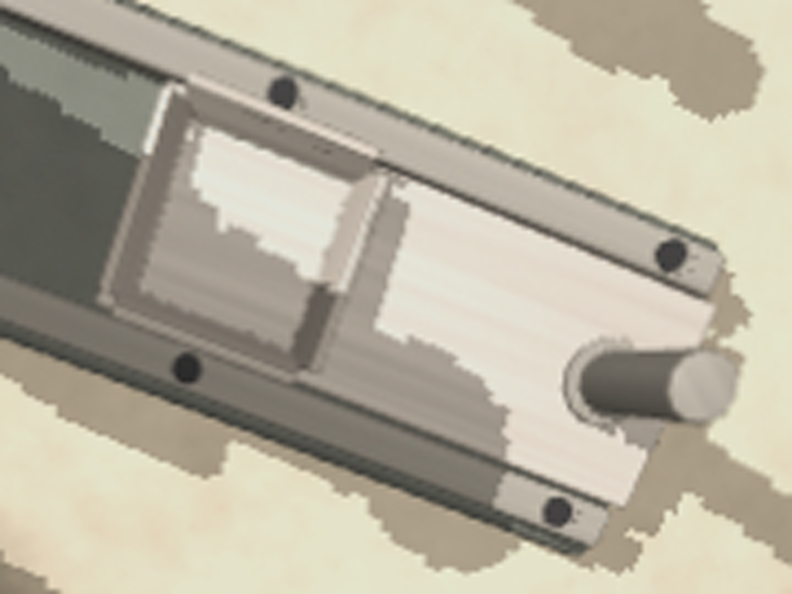

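```bash
python3 - <<'E'
from h import *
C=cam("wrist"); f=lambda u,v:(u/4.4+270,v/4.4+30)
q=[onz(f(*c),32,C)[:2] for c in ((186,78),(386,171),(103,303),(302,378))]
print("lip corners",np.round(q,1),"centre",np.mean(q,0)); a=(q[0]+q[2]-q[1]-q[3])/2; print("len",np.linalg.norm(a),np.degrees(np.arctan2(a[1],a[0])))
b=(q[2]+q[3]-q[0]-q[1])/2; print("len",np.linalg.norm(b),np.degrees(np.arctan2(b[1],b[0])))
print("post top",onz(f(703,385),84,C),"base",onz(f(612,383),22,C))
s=[onz(f(*c),22,C)[:2] for c in ((284,93),(671,255),(187,368),(558,512))]
print("screws",np.round(s,1),[np.degrees(np.arctan2(*(s[i]-s[i+1])[::-1])) for i in (0,2)],"mid width",np.mean(s,0))
# top camera independent
r.snapshot("top"); T=cam("top")
for t,z in (("nest",22),("shuttle_post",84),("ram_head",187)):
    m=r.cut_out(t,"top"); print(t,[(round(o["confidence"],2),np.round(onz(o["location"],z,T)[:2],1)) for o in m],[np.round(onz(o["location"],z,T)[:2],1) for o in r.pinpoint(t,"top")])
E
```

```text
lip corners [[ 539.9 -310. ]
 [ 493.5 -309.9]
 [ 539.6 -261.3]
 [ 492.7 -263.7]] centre [ 516.45098597 -286.24024094]
len 46.68642564833668 1.4056148142698066
len 47.45881162324204 90.62142855355772
post top [ 427.624429   -290.68423989   84.        ] base [ 425.13190989 -291.06493843   22.        ]
screws [[ 520.  -317.3]
 [ 425.9 -321.2]
 [ 517.5 -255.6]
 [ 423.1 -259.6]] [np.float64(2.3527526077138328), np.float64(2.4137882824885453)] mid width [ 471.62770469 -288.43609622]
nest [(0.62, array([ 452.6, -289. ]))] [array([ 510.9, -284. ])]
shuttle_post [(0.87, array([ 461.7, -287.6]))] [array([ 432.4, -288.7])]
ram_head [(0.71, array([ 605.4, -282.2]))] [array([ 605.5, -278.1])]
```

```bash
python3 -c "
from h import *
C=cam('wrist'); print(onz((320,311),230.9,C), r.observe()['eef_pos'])"
python3 -m creep '{"travel":[[0,0,0],[0,0,0],[0,0,0],[2.5,-0.75,0],[2.5,-0.75,0],[2.5,-0.75,0],[2.33,-0.75,0],[0,0,0],[0,0,0]],"twist":[[0,0,0.119],[0,0,0.119],[0,0,0.119],[0,0,0],[0,0,0],[0,0,0],[0,0,0],[0,0,0],[0,0,0]],"gripper":[2.4,2.4,2.4,2.4,2.4,2.4,2.4,2.4,2.4]}'
python3 - <<'E'
from h import *
C=cam("wrist"); p,d=r.snapshot("wrist"); cv2.imwrite("pics/w4.png",p[...,::-1])
cv2.imwrite("pics/v4.png",cv2.resize(p[100:400,170:550,::-1],None,fx=2,fy=2,interpolation=cv2.INTER_CUBIC))
E
```

```text
[ 484.03847014 -194.45516508  230.9       ] [ 482.69042866 -189.59781185  182.84292958]
clock: 9.45
eef_pos: [516.5, -286.4, 182.7]
tcp_rot: [3.141, 0.0, -1.53]
contact_force: [0.1, 0.9, -0.5]
grip_width: 28.2
```

View pics/v4.png

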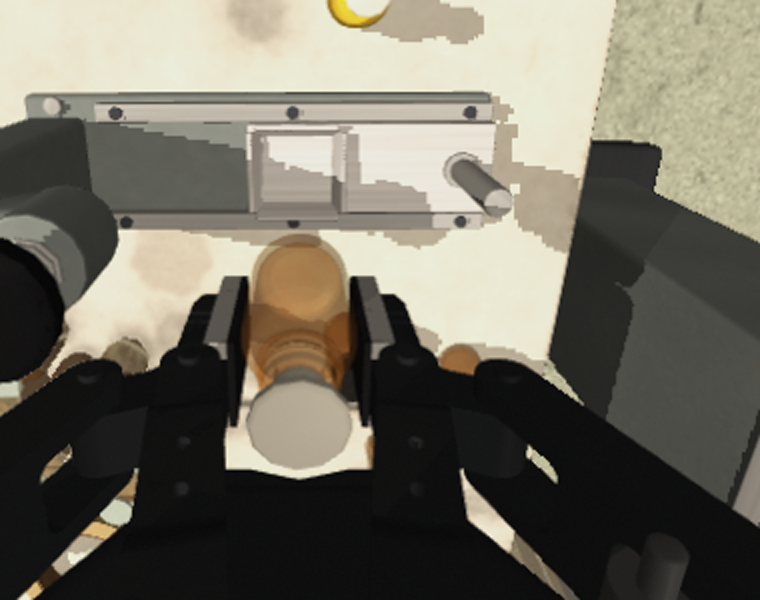

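The bottle hangs upright between the pads and lines up with the nest column in the image. I'll check its offset along tool x from its rim and stopper, and re-measure the nest.

```bash
python3 - <<'E'
from h import *
C=cam("wrist"); s=r.observe(); Rt=Ro.from_euler("xyz",s["tcp_rot"]).as_matrix(); f=lambda u,v:(u/2+170,v/2+100)
tool=lambda P:np.round(Rt.T@(P-s["eef_pos"]),1)
z=s["eef_pos"][2]
for n,c,h in (("stopper",(299,425),z+48),("stopper near edge",(299,468),z+48),("stopper far",(299,382),z+48),("base far edge",(299,235),z-22)): print(n,tool(onz(f(*c),h,C)))
q=[onz(f(*c),32,C)[:2] for c in ((249,124),(346,128),(257,217),(339,217))]
print(np.round(q,1),np.mean(q,0)); 
fl=[onz(f(*c),22,C)[:2] for c in ((264,136),(334,136),(264,206),(334,206))]
print("floor",np.round(fl,1),np.mean(fl,0))
print("post",onz(f(499,202),84,C))
for px in [(319,318)]: 
    d=r.snapshot("wrist")[1]; print("depth patch stopper",d[312,319], "cam->", tool(C[0].T@((np.linalg.inv(C[2])@[319.5,312.5,1])*d[312,319]-C[1])))
E
```

```text
stopper [  4.4   0.6 -48. ]
stopper near edge [ -5.7   0.6 -48. ]
stopper far [ 13.9   0.7 -48. ]
base far edge [15.5  0.8 22. ]
[[ 542.5 -312. ]
 [ 492.3 -311.9]
 [ 537.4 -261.4]
 [ 492.9 -263.1]] [ 516.26701851 -287.11633626]
floor [[ 535.1 -304.1]
 [ 497.5 -305.6]
 [ 534.2 -264.5]
 [ 495.2 -266.1]] [ 515.51822812 -285.06282808]
post [ 427.37753064 -290.987766     84.        ]
depth patch stopper 103.73476 cam-> [  4.4   0.6 -47.6]
```

```bash
python3 -m creep '{"travel":[[-0.25,0,3],[0,0,3],[0,0,3],[0,0,1.5],[0,0,1],[0,0,1],[0,0,0.6],[0,0,0.6],[0,0,0],[0,0,0]],"twist":[[0,0,0],[0,0,0],[0,0,0],[0,0,0],[0,0,0],[0,0,0],[0,0,0],[0,0,0],[0,0,0],[0,0,0]],"gripper":[2.4,2.4,2.4,2.4,2.4,2.4,2.4,2.4,2.4,2.4]}'
```

```text
clock: 10.8
eef_pos: [516.7, -284.2, 46.2]
tcp_rot: [-3.141, -0.0, -1.53]
contact_force: [0.1, -0.4, -0.4]
grip_width: 28.1
```

```bash
python3 -m creep '{"travel":[[0,0,0.1],[0,0,0],[0,0,0],[0,0,0],[0,0,0],[0,0,0],[0,0,-2],[0,0,-3],[0,0,-4],[0,0,-4],[0,0,-4],[0,0,0]],"twist":[[0,0,0],[0,0,0],[0,0,0],[0,0,0],[0,0,0],[0,0,0],[0,0,0],[0,0,0],[0,0,0],[0,0,0],[0,0,0],[0,0,0]],"gripper":[2.4,2.4,3.2,4,5.5,5.5,5.5,5.5,5.5,5.5,5.5,5.5]}'
python3 - <<'E'
from h import *
C=cam("wrist"); p,d=r.snapshot("wrist"); cv2.imwrite("pics/w5.png",p[...,::-1])
cv2.imwrite("pics/v5.png",cv2.resize(p[100:400,170:550,::-1],None,fx=2,fy=2,interpolation=cv2.INTER_CUBIC))
for t,z in (("stopper_top",93),("bottle",22),("shuttle_post",84)):
    for o in r.pinpoint(t,"wrist"): print(t,round(o["confidence"],2),np.round(o["location"]),np.round(onz(o["location"],z,C),1)[:2])
E
```

```text
clock: 12.3
eef_pos: [517.9, -285.0, 221.2]
tcp_rot: [-3.133, -0.004, -1.53]
contact_force: [0.7, 0.4, -0.2]
grip_width: 55.1
stopper_top 0.74 [350.  94.] [ 495.  -378.6]
stopper_top 0.73 [281. 272.] [ 556.4 -194.6]
stopper_top 0.63 [322. 190.] [ 515.7 -288.3]
bottle 0.97 [346. 102.] [ 492.3 -374.2]
bottle 0.81 [320. 179.] [ 517.2 -283.1]
bottle 0.58 [289. 244.] [ 555.4 -193.7]
bottle 0.57 [190. 231.] [ 686.1 -206. ]
shuttle_post 0.67 [410. 186.] [ 426.7 -294.7]
```

View pics/v5.png

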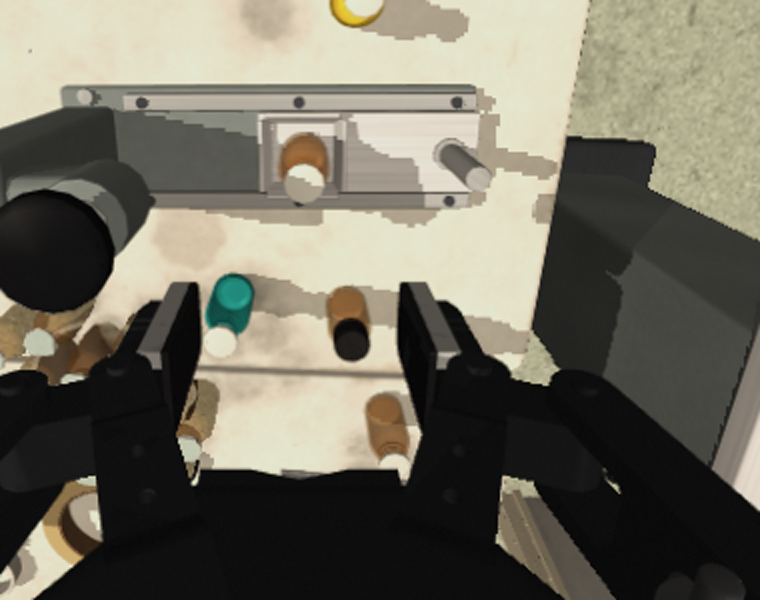

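The bottle stands centred in the nest, shown around (304,165) in the crop, stopper up. Next is the post.

```bash
python3 -m creep '{"travel":[[0.28,2.25,0],[0,2.25,0],[0,2.25,0],[0,2.27,0],[0,0,4],[0,0,4],[0,0,3.4],[0,0,3],[0,0,2],[0,0,0],[0,0,0],[0,0,0],[0,0,0],[0,0,0],[0,0,0]],"twist":[[0,0,0],[0,0,0],[0,0,0],[0,0,0],[0,0,0],[0,0,0],[0,0,0],[0,0,0],[0,0,0],[0,0,0],[0,0,0],[0,0,0],[0,0,0],[0,0,0],[0,0,0]],"gripper":[5.5,5.5,5.5,5.5,5.5,5.5,5.5,5.5,5.5,5.5,3,1,1,1,1]}' 40
```

```text
clock: 14.38
eef_pos: [427.2, -290.8, 52.1]
tcp_rot: [-3.14, -0.001, -1.53]
contact_force: [0.2, 1.7, 5.4]
grip_width: 13.2
```

```bash
python3 -m creep '{"travel":[[0,-0.2,0],[0,-0.4,0],[0,-0.6,0],[0,-0.6,0],[0,-0.6,0],[0,-0.6,0],[0,-0.6,0],[0,-0.6,0],[0,-0.6,0],[0,-0.6,0],[0,-0.6,0],[0,-0.6,0],[0,-0.6,0],[0,-0.6,0],[0,-0.6,0],[0,-0.4,0],[0,-0.25,0],[0,-0.1,0],[0,0,0],[0,0,0]],"twist":[[0,0,0],[0,0,0],[0,0,0],[0,0,0],[0,0,0],[0,0,0],[0,0,0],[0,0,0],[0,0,0],[0,0,0],[0,0,0],[0,0,0],[0,0,0],[0,0,0],[0,0,0],[0,0,0],[0,0,0],[0,0,0],[0,0,0],[0,0,0]],"gripper":[1,1,1,1,1,1,1,1,1,1,1,1,1,1,1,1,1,1,1,1]}'
```

```text
clock: 16.88
eef_pos: [514.9, -287.0, 52.0]
tcp_rot: [3.135, 0.001, -1.53]
contact_force: [-15.1, 5.8, 13.1]
grip_width: 12.9
```

```bash
python3 -m creep '{"travel":[[0,-0.15,0],[0,-0.1,0],[0,0,0],[0,0,0]],"twist":[[0,0,0],[0,0,0],[0,0,0],[0,0,0]],"gripper":[1,1,1,1]}'
```

```text
clock: 17.38
eef_pos: [515.0, -287.0, 52.0]
tcp_rot: [3.13, 0.002, -1.531]
contact_force: [-26.1, 8.1, 20.8]
grip_width: 12.8
```

```bash
python3 -m creep '{"travel":[[0,0.5,0],[0,0,0],[0,0,0],[0,0,0],[0,0,0],[0,0,-2],[0,0,-4],[0,0,-4],[0,0,-4],[0,0,-4],[0,0,0],[0,0,0]],"twist":[[0,0,0],[0,0,0],[0,0,0],[0,0,0],[0,0,0],[0,0,0],[0,0,0],[0,0,0],[0,0,0],[0,0,0],[0,0,0],[0,0,0]],"gripper":[1,1,2.5,4.5,4.5,4.5,4.5,4.5,4.5,4.5,4.5,4.5]}'
python3 - <<'E'
from h import *
C=cam("wrist"); p,d=r.snapshot("wrist"); cv2.imwrite("pics/w6.png",p[...,::-1])
cv2.imwrite("pics/v6.png",cv2.resize(p[50:350,150:530,::-1],None,fx=2,fy=2,interpolation=cv2.INTER_CUBIC))
for t,z in (("ram_head",187),("shuttle_post",84)):
    for o in r.pinpoint(t,"wrist"): print(t,round(o["confidence"],2),np.round(o["location"]),np.round(onz(o["location"],z,C),1)[:2])
E
```

```text
clock: 18.88
eef_pos: [515.5, -286.8, 231.5]
tcp_rot: [-3.141, 0.0, -1.53]
contact_force: [0.4, -0.2, -0.8]
grip_width: 44.7
ram_head 0.65 [192. 226.] [ 604.2 -283.7]
ram_head 0.21 [303. 169.] [ 527.  -326.7]
```

View pics/v6.png

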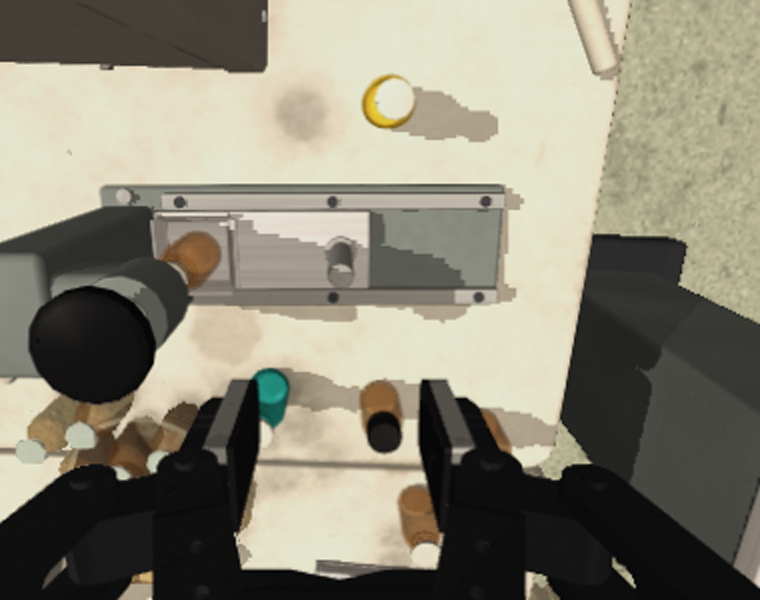

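The shuttle is in with the bottle under the ram. The ram head measures about (605,-283).

```bash
python3 -m creep '{"travel":[[0,-2.25,0],[0,-2.25,0],[0,-2.25,0],[0,-2.25,0],[0,0,2],[0,0,1],[0,0,0.5],[0,0,0.4],[0,0,0.4],[0,0,0.4],[0,0,0.4],[0,0,0.3],[0,0,0],[0,0,0]],"twist":[[0,0,0],[0,0,0],[0,0,0],[0,0,0],[0,0,0],[0,0,0],[0,0,0],[0,0,0],[0,0,0],[0,0,0],[0,0,0],[0,0,0],[0,0,0],[0,0,0]],"gripper":[0,0,0,0,0,0,0,0,0,0,0,0,0,0]}' 40
```

```text
clock: 20.78
eef_pos: [605.3, -283.6, 180.1]
tcp_rot: [-3.139, -0.002, -1.53]
contact_force: [-4.6, 3.4, 10.5]
grip_width: 0.1
```

```bash
python3 -m creep '{"travel":[[0,0,0.2],[0,0,0.2],[0,0,0.2],[0,0,0.2],[0,0,0],[0,0,0],[0,0,0]],"twist":[[0,0,0],[0,0,0],[0,0,0],[0,0,0],[0,0,0],[0,0,0],[0,0,0]],"gripper":[0,0,0,0,0,0,0]}'
```

```text
clock: 21.65
eef_pos: [605.5, -283.7, 178.4]
tcp_rot: [-3.135, -0.004, -1.529]
contact_force: [-13.2, 11.5, 30.5]
grip_width: -0.0
```

At the stop: the tip is at 170.4 mm and the force rose to 30 N. Next I release and go back to the post.

```bash
python3 -m creep '{"travel":[[0,0,-1.5],[0,0,-2.5],[0,0,-2],[0,2.25,0],[0,2.25,0],[0,2.25,0],[0,2.25,0],[0,0,0],[0,0,0]],"twist":[[0,0,0],[0,0,0],[0,0,0],[0,0,0],[0,0,0],[0,0,0],[0,0,0],[0,0,0],[0,0,0]],"gripper":[0,0,0,0,4.5,4.5,4.5,4.5,4.5]}'
```

```text
clock: 22.78
eef_pos: [515.9, -286.9, 228.8]
tcp_rot: [-3.141, 0.0, -1.53]
contact_force: [-0.8, -0.2, -0.2]
grip_width: 45.2
```

```bash
python3 -m creep '{"travel":[[0,0.05,4],[0,0,4],[0,0,4],[0,0,3],[0,0,2.4],[0,0,0],[0,0,0],[0,0,0],[0,0,0],[0,0,0],[0,0,0]],"twist":[[0,0,0],[0,0,0],[0,0,0],[0,0,0],[0,0,0],[0,0,0],[0,0,0],[0,0,0],[0,0,0],[0,0,0],[0,0,0]],"gripper":[4.5,4.5,4.5,4.5,4.5,4.5,3,1,1,1,1]}' 40
python3 -m creep '{"travel":[[0,0.2,0],[0,0.4,0],[0,0.6,0],[0,0.6,0],[0,0.6,0],[0,0.6,0],[0,0.6,0],[0,0.6,0],[0,0.6,0],[0,0.6,0],[0,0.6,0],[0,0.6,0],[0,0.6,0],[0,0.6,0],[0,0.6,0],[0,0.3,0],[0,0.2,0],[0,0.1,0],[0,0,0],[0,0,0]],"twist":[[0,0,0],[0,0,0],[0,0,0],[0,0,0],[0,0,0],[0,0,0],[0,0,0],[0,0,0],[0,0,0],[0,0,0],[0,0,0],[0,0,0],[0,0,0],[0,0,0],[0,0,0],[0,0,0],[0,0,0],[0,0,0],[0,0,0],[0,0,0]],"gripper":[1,1,1,1,1,1,1,1,1,1,1,1,1,1,1,1,1,1,1,1]}'
```

```text
clock: 24.15
eef_pos: [514.9, -287.3, 56.5]
tcp_rot: [-3.141, -0.001, -1.53]
contact_force: [-5.3, 1.4, 5.7]
grip_width: 12.9
clock: 26.65
eef_pos: [426.0, -291.2, 56.5]
tcp_rot: [-3.139, -0.002, -1.529]
contact_force: [1.2, -0.4, 6.9]
grip_width: 13.2
```

```bash
python3 -m creep '{"travel":[[0,0.2,0],[0,0.1,0],[0,0,0],[0,-0.2,0],[0,0,0],[0,0,0],[0,0,0],[0,0,-2],[0,0,-4],[0,0,-4],[0,0,-4],[0,0,-3],[0,-1,0],[0,0,0],[0,0,0]],"twist":[[0,0,0],[0,0,0],[0,0,0],[0,0,0],[0,0,0],[0,0,0],[0,0,0],[0,0,0],[0,0,0],[0,0,0],[0,0,0],[0,0,0],[0,0,0],[0,0,0],[0,0,0]],"gripper":[1,1,1,1,2.5,4.5,4.5,4.5,4.5,4.5,4.5,4.5,4.5,4.5,4.5]}'
python3 - <<'E'
from h import *
C=cam("wrist"); p,d=r.snapshot("wrist"); cv2.imwrite("pics/w7.png",p[...,::-1])
cv2.imwrite("pics/v7.png",cv2.resize(p[50:350,150:530,::-1],None,fx=2,fy=2,interpolation=cv2.INTER_CUBIC))
for t,z in (("ram_head",187),("shuttle_post",84),("stopper_top",85),("bottle",22)):
    for o in r.pinpoint(t,"wrist"): print(t,round(o["confidence"],2),np.round(o["location"]),np.round(onz(o["location"],z,C),1)[:2])
E
```

```text
clock: 28.52
eef_pos: [433.6, -290.1, 223.4]
tcp_rot: [3.139, 0.001, -1.53]
contact_force: [0.7, 0.1, -1.1]
grip_width: 45.2
ram_head 0.72 [ 71. 230.] [ 602.2 -284.1]
shuttle_post 0.63 [325. 190.] [ 426.7 -290.8]
shuttle_post 0.5 [255. 174.] [ 497.7 -303.9]
stopper_top 0.6 [263.  93.] [ 488.  -381.2]
stopper_top 0.57 [208. 274.] [ 554.6 -187.6]
stopper_top 0.56 [240. 190.] [ 513.6 -287.4]
bottle 0.7 [230. 245.] [ 548.5 -192.4]
bottle 0.63 [273. 101.] [ 488.5 -376.4]
bottle 0.62 [ 72. 229.] [ 761.6 -206.2]
bottle 0.57 [254. 178.] [ 512.5 -284.5]
```

View pics/v7.png

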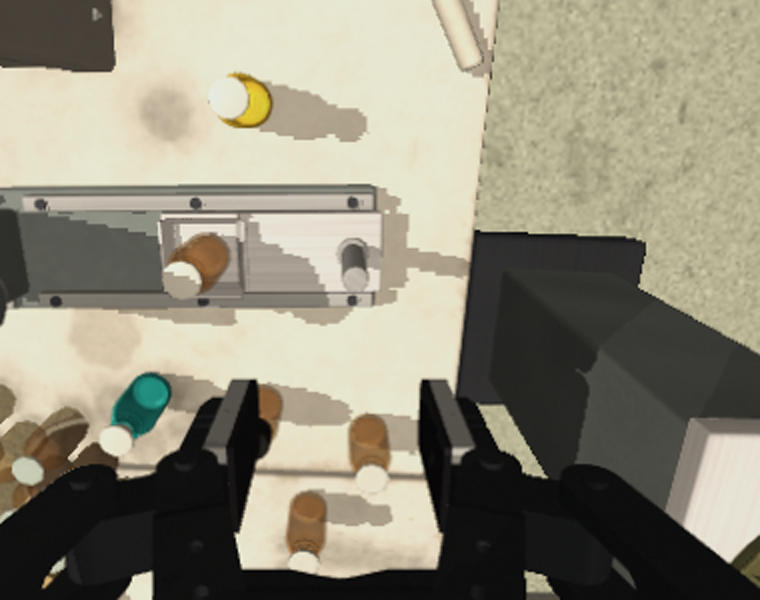

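The bottle is standing in the drawn-out nest at crop (200,258), with the post back at x≈427. Next I regrasp it.

```bash
python3 -m creep '{"travel":[[0,-2,0],[0,-2,0],[0,-2,0],[0,-2.05,0],[0,0,4],[0,0,4],[0,0,3.4],[0,0,2.5],[0,0,2.3],[0,0,1.6],[0,0,0],[0,0,0],[0,0,0],[0,0,0],[0,0,0],[0,0,0]],"twist":[[0,0,0],[0,0,0],[0,0,0],[0,0,0],[0,0,0],[0,0,0],[0,0,0],[0,0,0],[0,0,0],[0,0,0],[0,0,0],[0,0,0],[0,0,0],[0,0,0],[0,0,0],[0,0,0]],"gripper":[5.5,5.5,5.5,5.5,5.5,5.5,5.5,5.5,5.5,5.5,5.5,4,2.4,2.4,2.4,2.4]}' 30
```

```text
clock: 30.78
eef_pos: [515.2, -287.3, 48.3]
tcp_rot: [-3.14, -0.001, -1.53]
contact_force: [-1.1, 0.7, 5.7]
grip_width: 28.2
```

```bash
python3 -m creep '{"travel":[[0,0,-1],[0,0,-2.5],[0,0,-4],[0,0,-4],[0,0,-3],[-2,0.1,0],[-3.5,0.1,0],[-3.5,0.1,0],[-3.5,0.1,0],[-3.5,0.1,0],[-3.5,0.1,0],[-3.5,0.1,0],[-3.5,0.1,0],[-2.5,0.1,0],[-0.95,0,0],[0,0,0],[0,0,0]],"twist":[[0,0,0],[0,0,0],[0,0,0],[0,0,0],[0,0,0],[0,0,0],[0,0,0],[0,0,0],[0,0,0],[0,0,0],[0,0,0],[0,0,0],[0,0,0],[0,0,0],[0,0,0],[0,0,0],[0,0,0]],"gripper":[2.4,2.4,2.4,2.4,2.4,2.4,2.4,2.4,2.4,2.4,2.4,2.4,2.4,2.4,2.4,2.4,2.4]}'
python3 - <<'E'
from h import *
C=cam("wrist"); p,d=r.snapshot("wrist"); cv2.imwrite("pics/w8.png",p[...,::-1])
cv2.imwrite("pics/v8.png",cv2.resize(p[100:400,170:550,::-1],None,fx=2,fy=2,interpolation=cv2.INTER_CUBIC))
for t,z in (("tray",0),("done_1",3)):
    for o in r.pinpoint(t,"wrist"): print(t,round(o["confidence"],2),np.round(o["location"]),np.round(onz(o["location"],z,C),1)[:2])
C=cam("top"); r.snapshot("top")
for t,z in (("tray",0),("done_1",3)):
    for o in r.pinpoint(t,"top"): print("top",t,round(o["confidence"],2),np.round(onz(o["location"],z,C),1)[:2])
E
```

```text
clock: 32.9
eef_pos: [493.1, 11.3, 191.6]
tcp_rot: [3.141, -0.0, -1.53]
contact_force: [-0.2, -0.1, -0.3]
grip_width: 28.1
tray 0.67 [341. 204.] [464.1  42.3]
done_1 0.82 [373. 179.] [428.2   8.1]
done_1 0.65 [340. 201.] [465.6  38.1]
top tray 0.91 [457.3  49.5]
top tray 0.26 [ 436.  -292.7]
top done_1 0.61 [434.7  14.4]
```

View pics/v8.png

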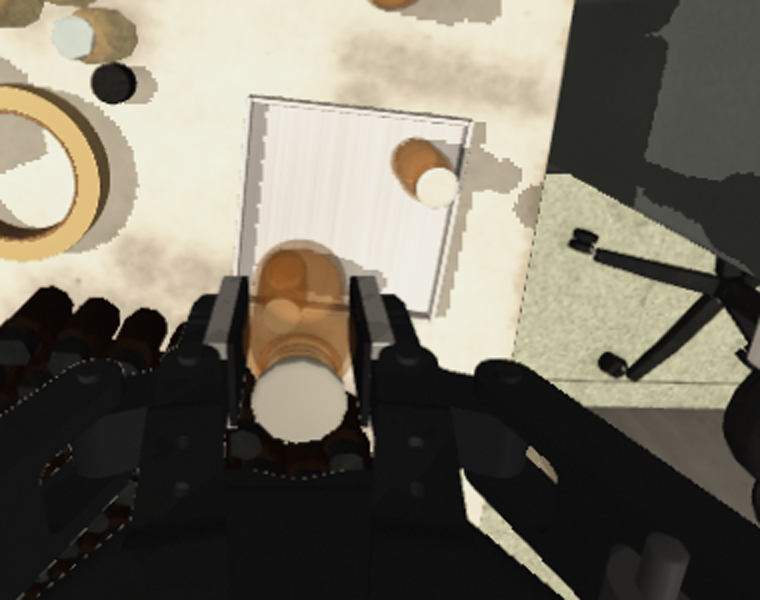

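The tray is clear below the held bottle: done_1 is at crop (425,170), done_2 is behind the held bottle at (285,270), and the stopper flange sits on the rim. Lowering now.

```bash
python3 -m creep '{"travel":[[0,0,3.5],[0,0,4],[0,0,3.5],[0,0,2],[0,0,1.3],[0,0,1],[0,0,0.5],[0,0,0.3],[0,0,0],[0,0,0]],"twist":[[0,0,0],[0,0,0],[0,0,0],[0,0,0],[0,0,0],[0,0,0],[0,0,0],[0,0,0],[0,0,0],[0,0,0]],"gripper":[2.4,2.4,2.4,2.4,2.4,2.4,2.4,2.4,2.4,2.4]}'
```

```text
clock: 34.45
eef_pos: [493.5, 12.0, 31.3]
tcp_rot: [-3.141, 0.0, -1.53]
contact_force: [-0.5, -0.4, -0.3]
grip_width: 28.5
```

```bash
python3 -m creep '{"travel":[[0,0,0.1],[0,0,0.05],[0,0,0.05],[0,0,0],[0,0,0]],"twist":[[0,0,0],[0,0,0],[0,0,0],[0,0,0],[0,0,0]],"gripper":[2.4,2.4,2.4,2.4,2.4]}'
```

```text
clock: 35.08
eef_pos: [493.3, 11.9, 29.3]
tcp_rot: [-3.141, -0.0, -1.53]
contact_force: [-2.7, 0.7, 4.1]
grip_width: 28.1
```

Contact with the floor at the expected height. Release, rise and look.

```bash
python3 -m creep '{"travel":[[0,0,0],[0,0,0],[0,0,0],[0,0,0],[0,0,-2],[0,0,-3],[0,0,-4],[0,0,-4],[0,0,-4],[0,0,-3],[0,0,0],[0,0,0],[0,0,0]],"twist":[[0,0,0],[0,0,0],[0,0,0],[0,0,0],[0,0,0],[0,0,0],[0,0,0],[0,0,0],[0,0,0],[0,0,0],[0,0,0],[0,0,0],[0,0,0]],"gripper":[3.2,4.2,5,5,5,5,5,5,5,5,5,5,5]}'
python3 - <<'E'
from h import *
C=cam("wrist"); p,d=r.snapshot("wrist")
for t,z in (("bottle",3),("stopper_top",66),("tray",0),("done_1",3)):
    for o in r.pinpoint(t,"wrist"): print(t,round(o["confidence"],2),np.round(o["location"]),np.round(onz(o["location"],z,C),1)[:2])
q,_=r.snapshot("scene")
cv2.imwrite("pics/v9.png",np.vstack([cv2.resize(p[50:250,170:490,::-1],(480,300)),cv2.resize(q[150:330,180:468,::-1],(480,300))]))
# height of the stopper top from depth
for o in r.pinpoint("stopper_top","wrist")[:0]: pass
R,t,K,D=C; uv=proj([[493,12,66]],C)[0].astype(int); print(uv)
w=d[uv[1]-6:uv[1]+7:3,uv[0]-6:uv[0]+7:3]; vv,uu=np.mgrid[uv[1]-6:uv[1]+7:3,uv[0]-6:uv[0]+7:3]
n=np.linalg.inv(K)@np.stack([uu.ravel(),vv.ravel(),np.ones(25)]); W=R.T@(n*w.ravel()-t[:,None]); print(np.round(W[2].reshape(5,5)))
E
```

```text
clock: 36.7
eef_pos: [492.8, 11.8, 227.6]
tcp_rot: [3.14, -0.0, -1.53]
contact_force: [-0.3, 0.5, 0.1]
grip_width: 50.1
bottle 0.9 [317. 173.] [494.5  12.3]
bottle 0.64 [268.   2.] [ 557.  -181.9]
stopper_top 0.62 [320. 185.] [491.1  12. ]
tray 0.73 [339. 191.] [463.6  36.7]
done_1 0.78 [309. 221.] [503.2  80.2]
done_1 0.76 [366. 174.] [429.8  11.1]
[318 184]
[[54. 66. 66. 66. 65.]
 [66. 66. 66. 66. 65.]
 [67. 65. 65. 67. 67.]
 [66. 66. 66. 65. 65.]
 [65. 65. 66. 65. 65.]]
```

View pics/v9.png

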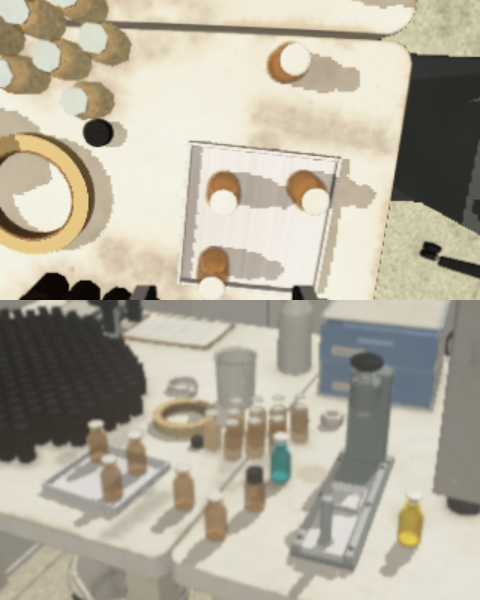

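The picture shows three upright bottles in the tray, with the new one at (222,190), the near bottles in place, the ram up and the shuttle out. The stopper top reads 66 mm, which is 3 + 63, so it is fully in.

```bash
python3 -c "
from cell import r
print(r.finish_job())"
```

```text
the job is handed in; nothing more can be done
None
```

The job is done and handed in at about 37 s. I stood the bottle in the nest, slid the shuttle in to its stop and pressed the ram down. Then I let the ram spring back, drew the shuttle out and stood the bottle on the free place in the tray.

**Press:** at the ram's stop the fingertip height was 170.4 mm (170.5 expected) with about 30 N on the tool.

**Last checks:**
- The bottle stands upright and released in the tray, about 27 mm in x and 27 mm in y from the tray's centre.
- The stopper top is at about 66 mm by depth, which is fully in on the 3 mm floor.
- The post was last measured back at its drawn-out place. The final picture shows the ram up and the other bottles upright where they were.

**Disagreements:**
- On the way in, the fingers moved only about 88 mm before the shuttle hit its stop, against 90 mm nominal. A further push did not move them.
- Measured in the gripper, the bottle sat 2 to 4 mm off centre, which I allowed for when placing it in the nest.
- The top camera read the tray and press points 5 to 10 mm off from the wrist camera. I used the wrist's values.

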